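Level the specimen imaging stage with a spirit level

TASK

The imaging stage has to be level before the next specimen is photographed. Lift the pinned specimen off the stage and stand it upright in the white card tray on the desk beside the two already in it, without disturbing those; then lay the bar level flat on the bare plate, pointing along the plate towards the knob, and press it down firmly to seat it. Let go of the level, turn the stage's levelling-foot knob until the bubble stands centred between its two lines, and finish still gripping the knob, so that I can tighten its lock nut without the setting creeping.

Things in the scene. Friction and masses are not known exactly. Their poses are not given: they have to be found in the camera images.
- foam_block1: the specimen that stands on the stage: a black beetle on a pin in a white foam cube; 52 mm tall in all. The foam, the only part to grip, is 24 mm (its x) by 30 mm (its y) by 18 mm high; the beetle above it passes between the open fingers. Origin: centre of its underside, z up.
- white_tray: open white card tray, 147 mm (its x) by 182 mm (its y), 45 mm high, walls and floor 2 mm thick, flat on the desk left of the stage. Two other foam-cube specimens already stand in its +x half (near x = +45, y = +45 and -45 mm); its -x half is empty. Origin: centre of its underside, z up.
- stage: levelling stage: grey plate 90 mm (x) by 200 mm (y), top face 34 mm above the desk, on two fixed feet near its +y end (pivot line y = +85 mm) and one screw foot with a knob in a rounded ear at its -y end (x = 0, y = -115 mm; ear to y = -138 mm). Origin: on the desk under the plate's centre, z up. The plate tilts under 0.5 degree as the foot turns.
- knob_grip (a point): centre of that knob at the height to grip, 29 mm above the plate. The knob turns with 0.06 N m friction and stays where it is left. Right-hand thread, 3 mm a turn: clockwise seen from above raises the knob's end of the plate, anticlockwise lowers it. At the start that end is too low, by about a quarter to two fifths of a turn of the knob.
- level: bar spirit level, aluminium with black end caps, 130 mm long (its x), 26 mm wide (its y), 32 mm high, about 0.25 kg, lying on its base on the desk right of the stage. A window in the middle of its top shows a lying vial with a bubble and two dark lines 20 mm apart. Origin: centre of its underside, z up.
- bubble (a joint): place of the bubble (14 mm long, pale) along the level's x axis, in m: 0 centred between the lines, positive towards the level's +x end, stops at +-0.016. It floats towards the higher end, 2 mm for each mrad of slope, and takes about 2 s to settle. With the level along the stage, one rad of the knob moves it about 4.6 mm.
- foot_knob: the levelling foot's knob: black, round, knurled, 36 mm across, 25 mm high, its underside 15 mm and its top 40 mm above the plate's top face; vertical axis, a slack hexagonal lock nut underneath. Origin: on its axis at the level of the plate's top face, z up. It can be gripped at any angle; it rises with the plate by less than 2 mm.
- foam_block2: another pinned specimen (brown beetle on a foam cube, 52 mm tall) that stands in the tray from the start, near the tray's x = +45, y = +45 mm, and must stay there. Origin: centre of its underside, z up.
- foam_block3: another pinned specimen (black beetle on a foam cube, 52 mm tall) that stands in the tray from the start, near the tray's x = +45, y = -45 mm, and must stay there. Origin: centre of its underside, z up.
Mind the look-alikes: they are no part of the job. What is shaped like the foam_block1 but pink is not meant.

How it is judged (in metres and radians):
On the way, in this order (a step that is already met when the one before it is completed fails the run):
1. the specimen stands upright in the card tray and is let go (x of foam_block1 in the frame of white_tray between -0.068 and 0.068 m and y of foam_block1 in the frame of white_tray between -0.085 and 0.085 m and z of foam_block1 in the frame of white_tray below 0.006 m and angle between foam_block1's own z axis and vertical below 0.15 rad and contact force between the fingers and foam_block1 below 0.05 N), for 0.2 s.
2. the level lies flat on the plate, along it, and is pressed down on it with more than its weight (x of level in the frame of stage between -0.035 and 0.035 m and y of level in the frame of stage between -0.04 and 0.065 m and angle between the x axis of level and the y axis of stage, either way round below 0.14 rad and angle between level's own z axis and vertical below 0.02 rad and contact force between level and stage above 6 N), for 0.1 s.
At the end, for the whole second after the job is handed in: The bubble stands within 3 mm of the middle of its two lines and stays there while the fingers still grip the knob (more than 5 N); the level lies free on the plate, flat and within about 8 degrees of the plate's long direction; the specimen stands upright on the tray's floor (value of joint bubble between -0.003 and 0.003 m and contact force between the fingers and foot_knob above 5 N and distance between the grasp point and knob_grip below 0.03 m and contact force between the fingers and level below 0.05 N and contact force between level and stage above 1 N and x of level in the frame of stage between -0.035 and 0.035 m and y of level in the frame of stage between -0.04 and 0.065 m and angle between the x axis of level and the y axis of stage, either way round below 0.14 rad and angle between level's own z axis and vertical below 0.02 rad and linear speed of level below 0.01 m/s and x of foam_block1 in the frame of white_tray between -0.068 and 0.068 m and y of foam_block1 in the frame of white_tray between -0.085 and 0.085 m and z of foam_block1 in the frame of white_tray below 0.006 m and angle between foam_block1's own z axis and vertical below 0.15 rad); the arm keeps its last pose, push and grip.
It fails at once if the pinned specimen is tipped over (angle between foam_block1's own z axis and vertical above 0.8 rad).
It fails at once if a specimen already in the tray is shifted by more than 20 mm or tipped over (distance of any of foam_block2, foam_block3 from where it was at the start of the episode above 0.02 m or angle between any of foam_block2, foam_block3's own z axis and vertical above 0.5 rad).
It also fails if it takes over 72 s, if anything falls off the work surface, if the arm or the gripper's body presses on something with over 40 N, if the wrist force passes 120 N, or if a joint passes its speed limit or range.

ROBOT

A 7-joint arm with a two-finger parallel gripper is mounted at the origin on a cart in front of the work surface, level with it; the furniture and walls round the work are solid. World frame = base frame: x ahead of the robot, y to its left, z up, the work surface at z = 0. Lengths are in mm, angles in rad, forces in N, time in s.
With the tool pointing down it reaches from about 425 to 925 mm from the base axis. Payload 6.8 kg.
Tool frame: the origin (TCP) lies midway between the tips of the shut fingers; the grasp point (between the pads) lies 19 mm behind it; z points along the fingers, y is the line along which they close (so a half turn about z gives the same grasp; the last joint's range is limited). The gripper opens to 85 mm and grips with 20 to 120 N. Pads are 22 mm wide; open, the fingers measure 114 mm over their backs; the gripper's body (76 mm by 85 mm) begins 54 mm behind the grasp point. The pads swing forward as they close: fully open they stand 13 mm farther back than shut.
Start: joints at [1.047, 0.477, 0.022, 1.555, -0.011, 1.109, -0.083], TCP at [272.658, -617.499, 231.308] pointing down, gripper open.
Joint ranges: [-2.96, 2.96], [-0.34, 2.1], [-1.41, 1.46], [0.24, 2.44], [-1.37, 4.51], [0.17, 1.92], [-2.96, 2.96]. Speed limits (rad/s): [2.39, 2.39, 3.14, 3.14, 3.14, 3.14, 3.14].

INTERFACE

Orientations are given as a 3x3 rotation matrix whose columns are the frame's x, y, z axes.
In Python, from cell import robot, imaging gives the robot as it stands. The module is installed in compiled form; this text tells all that it offers.
- The arm moves only by the tool carry_out, never from a script. Its argument "targets" is a list of rows, each a list of 7 numbers: the turn, a rotation vector about the tool's x, y, z in rad, then the shift along the tool's x, y, z in m, then the opening, from -1 (shut) to 1 (fully open). In form: [[rx, ry, rz, dx, dy, dz, hand], ...]. A call has 1 to 20 rows; each row is the pose to reach, as a shift and turn from the pose commanded when the call began, along the tool's axes at that moment; what a row does not reach only later rows make up. A row lasts 1/10 s, in which the tool goes at most 50 mm and 8.59 degrees, less where a joint would pass 70% of its speed; a pose out of reach is approached as far as the arm can. A call with a gripper value outside its range is refused whole. The fingers move at their own pace and stop on an object; the grip force is fixed at half the most. Time passes only in rows, so rows that repeat a pose let the fingers close. It gives the time, the measured TCP pose, the force, the opening and the grip force at its end, in the units of the state.
- robot.get_state(): the state, without advancing time (a new reading comes with each control period).
- imaging.get_image(name): name is "side" or "top"; returns (picture, depth): 400x640x3 uint8, red, green, blue; 400x640 float32, mm along the optical axis (not along the pixel's ray), 0 where there is no reading.
- imaging.camera_params(name): a dict with "fx", "fy", "cx", "cy" (pixels), "distortion" ([k1, k2, p1, p2, k3] as OpenCV has them; the pictures are not rectified), "R" (3x3) and "t" (3): a world point X has camera coordinates R X + t. Camera axes: x right, y down, z forward; pixel columns grow to the right and rows downward; lengths in mm; the calibration is good to about 2 mm. A picture is of the moment at which its call begins. camera_params takes no time and is no camera call.
- robot.finish_job(): hands the job in; it is judged then, once.
The state is a dict: "time": time; "qpos": joint angles; "joint_vel": joint speeds; "joint_efforts": joint torques, N m; "eef_pos": TCP position; "eef_rot": TCP orientation; "contact_force": force on the tool from outside, world axes, zero at the start; "torque": the same for the moment, N m; "opening": finger opening in mm; "finger_force": force on a finger pad.
Only numpy, scipy, OpenCV 4.12 (cv2) and the standard library are available. Lean on these libraries where they do the work, as an engineer would, in place of code of your own. Each camera call takes 0.05 s, during which the arm holds its last target. There are 200 camera calls.

## Working session

There is one attempt and no reset: what is moved stays moved. The work goes in short steps, Python scripts to look and compute and a tool call to move; the robot and the scene stay as the last step left them, time stands still between calls to the robot, and variables do not carry over. Pictures are saved under pics/ and viewed, at most 13 in all, crops included, and the job is handed in when it is done.

Besides the shell and the picture viewer there is one more tool, called after "Emit:" by a JSON object that holds its "op" and its "data". carry_out: Moves the arm, as the interface text tells. Its arguments: {"type":"object","properties":{"targets":{"type":"array"}},"required":["targets"]}

```bash
mkdir -p pics
cat > h.py <<'E'
import numpy as np, cv2
from cell import robot, imaging
def P(n):
    p=imaging.camera_params(n); K=np.array([[p['fx'],0,p['cx']],[0,p['fy'],p['cy']],[0,0,1.]])
    return K,np.array(p['distortion'],float),np.array(p['R'],float),np.array(p['t'],float)
def ray(n,uv,z):
    """pixels -> world points on plane z"""
    K,D,R,t=P(n); u=cv2.undistortPoints(np.array(uv,float).reshape(-1,1,2),K,D).reshape(-1,2)
    d=np.c_[u,np.ones(len(u))]@R; c=-R.T@t
    return c+d*((z-c[2])/d[:,2])[:,None]
def proj(n,X):
    K,D,R,t=P(n); return cv2.projectPoints(np.array(X,float).reshape(-1,1,3),cv2.Rodrigues(R)[0],t,K,D)[0].reshape(-1,2)
def cloud(n,depth):
    K,D,R,t=P(n); h,w=depth.shape; g=np.stack(np.meshgrid(np.arange(w),np.arange(h)),-1).reshape(-1,1,2).astype(float)
    u=cv2.undistortPoints(g,K,D).reshape(-1,2); c=np.c_[u,np.ones(len(u))]*depth.reshape(-1,1)
    return ((c-t)@R).reshape(h,w,3)
def grab(n,f):
    im,d=imaging.get_image(n); cv2.imwrite('pics/'+f,im[:,:,::-1]); np.savez('pics/'+f+'.npz',im=im,d=d); return im,d
E
python3 - <<'E'
from h import *
for n in('top','side'):
    grab(n,n+'0.png'); K,D,R,t=P(n); print(n,K[0,0],D,-R.T@t,R[2])
s=robot.get_state(); print(s['time'],s['eef_pos'],s['eef_rot'],s['opening'],s['contact_force'])
E
```

```text
top 398.4186870290164 [-0.08707663  0.          0.          0.          0.        ] [ 239.50440241   -1.58529209 1272.74536271] [ 0.17832238 -0.01444322 -0.98386611]
side 452.3650526503223 [-0.09123376  0.          0.          0.          0.        ] [-59.93561172 816.49701698 562.81359033] [ 0.49096883 -0.75388907 -0.4365786 ]
0.1 [ 272.40800084 -617.01975618  230.43403233] [[ 9.14806891e-01  4.03890795e-01 -7.60476561e-04]
 [ 4.03891495e-01 -9.14805770e-01  1.43663687e-03]
 [-1.15443936e-04 -1.62139533e-03 -9.99998679e-01]] 85.31050756932785 [-0.73400841  0.39632867 -0.41371162]
```

View pics/top0.png

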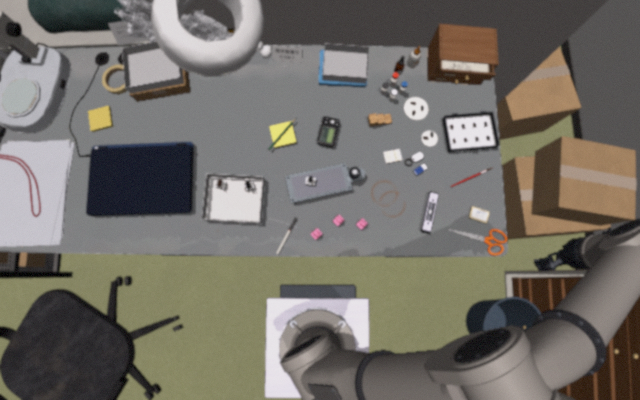

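View pics/side0.png

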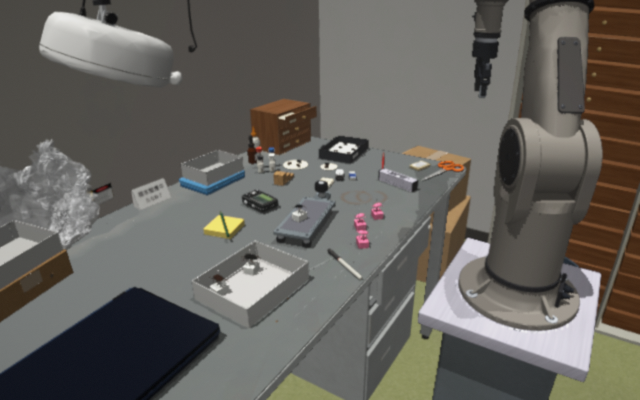

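The top view has the stage at (320,183), its knob at (355,173) and the tray at (235,199), with two specimens in its far half at (222,185) and (251,186). The level is at (430,212). Specimen candidates: white foam on the stage at (311,181); pink cubes on the desk at (317,234), (339,220) and (362,224); white ones in the tray. The one on the stage fits, because its foam is white and it stands on the plate. I'll confirm it in a crop.

Run:
```python
from h import *
A=np.load('pics/top0.png.npz'); B=np.load('pics/side0.png.npz')
a=cv2.resize(A['im'][155:245,195:455,::-1],None,fx=3,fy=3,interpolation=cv2.INTER_CUBIC)
b=cv2.resize(B['im'][165:255,250:450,::-1],None,fx=3.9,fy=3.4,interpolation=cv2.INTER_CUBIC)
cv2.imwrite('pics/crop0.png',np.vstack([a[:, :780],b[:, :780]]))
C=cloud('top',A['d'])
def rect(name,z0,z1,win):
    r0,r1,c0,c1=win; m=np.zeros(C.shape[:2],bool); m[r0:r1,c0:c1]=True
    m&=(C[...,2]>z0)&(C[...,2]<z1); p=C[m][:,:2].astype(np.float32)
    print(name,len(p),cv2.minAreaRect(p),np.median(C[m][:,2]))
rect('tray',25,60,(165,235,195,275))
rect('trayfloor',-8,12,(185,217,212,258))
rect('stage',25,42,(155,210,280,360))
rect('spec',45,100,(170,195,300,322))
rect('knob',55,100,(160,190,340,372))
rect('level',20,50,(185,240,412,448))
rect('b2',12,60,(175,195,212,231)); rect('b3',12,60,(175,195,242,260))
rect('desk',-20,20,(215,240,370,410))
```

```text
tray 427 ((459.714111328125, 269.0798645019531), (183.18638610839844, 148.7653045654297), 87.06893157958984) 39.580668995338804
trayfloor 1375 ((457.7041015625, 271.03765869140625), (103.74132537841797, 150.8141326904297), 0.7519546747207642) 1.6155570215761703
stage 1694 ((516.5679321289062, -19.885025024414062), (92.05294036865234, 236.9674072265625), 13.161152839660645) 33.780767941269076
spec 82 ((512.9536743164062, 24.403255462646484), (29.660537719726562, 23.691499710083008), 77.84812927246094) 53.76890723519092
knob 115 ((536.9725952148438, -113.83663940429688), (35.207618713378906, 33.73027038574219), 87.75089263916016) 72.63113798173578
level 366 ((420.5450134277344, -357.51837158203125), (29.050813674926758, 132.64285278320312), 75.39724731445312) 30.50990829626181
b2 117 ((515.0904541015625, 313.720947265625), (63.428585052490234, 40.661441802978516), 87.93797302246094) 24.926581816038876
b3 133 ((509.2278137207031, 216.8838348388672), (57.54336929321289, 43.749874114990234), 86.20492553710938) 30.54558337735892
desk 993 ((374.52288818359375, -231.9296112060547), (78.58907318115234, 129.46141052246094), 0.12927450239658356) 0.2091475857909516
```

View pics/crop0.png

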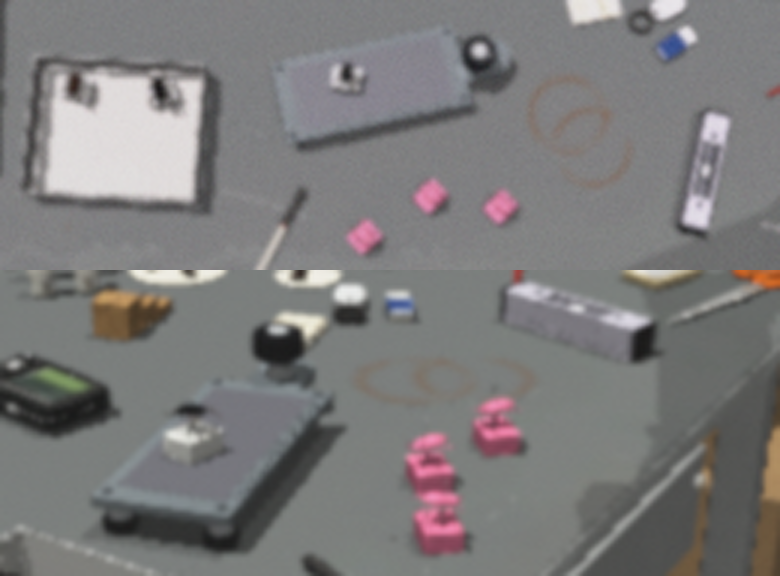

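The crop confirms it: the black beetle in white foam on the plate is the one. The desk ones are pink. I'll refine its foam orientation before reaching for it.

```bash
cat >> h.py <<'E'
def go(x,y,z,ydeg,verb=1):
    """shift/turn in current tool axes to reach world TCP with tool-y at heading ydeg (mod 180), tool down"""
    s=robot.get_state(); R=np.array(s['eef_rot']); p=np.array(s['eef_pos'])
    from scipy.spatial.transform import Rotation as Ro
    out=[]
    for k in (0,180):
        a=np.radians(ydeg+k); Y=np.array([np.cos(a),np.sin(a),0]); Z=np.array([0,0,-1.]); T=np.c_[np.cross(Y,Z),Y,Z]
        out.append(Ro.from_matrix(R.T@T).as_rotvec())
    r=min(out,key=np.linalg.norm); d=R.T@(np.array([x,y,z])-p)
    print('turn',r.round(4),'shift',(d/1000).round(4),'q7',round(s['qpos'][6],2),'t',round(s['time'],2)); return r,d
E
python3 - <<'E'
from h import *
for n,(r0,r1,c0,c1) in (('top',(172,192,300,322)),('side',(200,228,284,312))):
    im=np.load(f'pics/{n}0.png.npz')['im']; 
    hsv=cv2.cvtColor(im,cv2.COLOR_RGB2HSV); 
    w=hsv[r0:r1,c0:c1]; m=((w[...,2]>165)).astype(np.uint8); print(n,m.sum())
    for row in w[...,2]: print(' '.join(f'{v:3d}' for v in row))
A=np.load('pics/top0.png.npz'); C=cloud('top',A['d'])
m=np.zeros((400,640),bool); m[170:195,298:325]=1
for zl,zh in((43,58),(43,100)):
    p=C[m&(C[...,2]>zl)&(C[...,2]<zh)]; print(len(p),p.mean(0),cv2.minAreaRect(p[:,:2].astype(np.float32)))
p=C[m&(C[...,2]>60)];print('beetle',p.mean(0),cv2.minAreaRect(p[:,:2].astype(np.float32)))
go(513,24,200,-12)
E
```

```text
top 27
137 134 137 146 150 149 144 149 150 148 149 149 146 146 146 145 146 145 140 144 143 143
149 149 149 150 154 151 151 150 144 147 147 145 145 143 143 142 144 142 145 141 141 143
154 148 149 154 147 149 145 151 145 143 141 138 137 143 140 143 142 140 143 142 140 138
150 150 147 146 148 149 149 148 144 130 123 125 131 142 141 146 141 144 141 143 143 141
149 145 141 146 142 149 161 169 154 119  95  94 120 137 149 147 143 142 142 141 143 140
143 139 142 145 146 163 183 186 159 106  68  74 113 147 166 162 152 140 145 145 142 141
144 144 145 144 154 175 199 195 151  90  48  73 119 167 191 182 154 144 143 143 144 142
144 143 144 145 153 179 205 189 137  72  44  66 116 163 185 174 148 137 140 142 142 142
145 141 147 144 154 184 200 181 135  74  44  59 103 142 160 149 123 123 137 143 141 141
144 145 143 143 156 181 196 181 143  96  71  83 106 131 134 120 104 118 136 141 144 143
144 143 143 148 156 181 193 188 165 136 117 111 120 131 123 109 104 124 137 144 143 145
141 144 144 147 150 165 175 176 166 161 151 137 132 142 135 112 110 134 141 142 143 145
143 143 141 143 140 142 138 133 141 1
[... 3640 characters left out ...]
25 125 126 125 126 126 126 126 126 125 126 124 125 125 125
126 125 125 126 125 125 126 125 125 126 125 126 125 125 126 125 124 125 125 127 125 126 126 125 125 125 125 125
51 [510.22892379  24.17084064  51.59537893] ((512.9536743164062, 24.403255462646484), (29.660537719726562, 23.691499710083008), 77.84812927246094)
83 [511.88049398  24.15330686  58.76251158] ((512.9536743164062, 24.403255462646484), (29.660537719726562, 23.691499710083008), 77.84812927246094)
beetle [506.17909969  23.34625165 106.62634845] ((382.3184814453125, 16.778390884399414), (287.3275451660156, 19.3693790435791), 3.4705491065979004)
turn [-1.600e-03 -7.000e-04 -9.456e-01] shift [ 0.479  -0.4892  0.0312] q7 -0.08 t 0.1
```

Run:
```python
from h import *
go(513,24,150,78); go(513,24,36,78)
```

```text
turn [-1.500e-03  6.000e-04  6.252e-01] shift [ 0.479  -0.4891  0.0812] q7 -0.08 t 0.1
turn [-1.500e-03  6.000e-04  6.252e-01] shift [ 0.479  -0.4889  0.1952] q7 -0.08 t 0.1
```

Emit:
{"op": "carry_out", "data": {"targets": [[0, 0, 0.625, 0.479, -0.489, 0.08, 1], [0, 0, 0.625, 0.479, -0.489, 0.08, 1], [0, 0, 0.625, 0.479, -0.489, 0.08, 1], [0, 0, 0.625, 0.479, -0.489, 0.08, 1], [0, 0, 0.625, 0.479, -0.489, 0.08, 1], [0, 0, 0.625, 0.479, -0.489, 0.08, 1], [0, 0, 0.625, 0.479, -0.489, 0.08, 1], [0, 0, 0.625, 0.479, -0.489, 0.08, 1], [0, 0, 0.625, 0.479, -0.489, 0.08, 1], [0, 0, 0.625, 0.479, -0.489, 0.08, 1], [0, 0, 0.625, 0.479, -0.489, 0.08, 1], [0, 0, 0.625, 0.479, -0.489, 0.08, 1], [0, 0, 0.625, 0.479, -0.489, 0.08, 1], [0, 0, 0.625, 0.479, -0.489, 0.08, 1], [0, 0, 0.625, 0.479, -0.489, 0.08, 1], [0, 0, 0.625, 0.479, -0.489, 0.08, 1], [0, 0, 0.625, 0.479, -0.489, 0.08, 1], [0, 0, 0.625, 0.479, -0.489, 0.08, 1]]}}

```text
time: 1.9
eef_pos: [512.9, 21.5, 151.3]
eef_rot: [[0.978, -0.21, -0.0], [-0.21, -0.978, -0.001], [-0.0, 0.001, -1.0]]
contact_force: [-0.1, 0.0, -0.6]
opening: 85.0
finger_force: 0.0
```

Run:
```python
from h import *
s=robot.get_state(); print(s['eef_pos'],s['contact_force']); go(513,24,150,78); go(513,24,37,78)
im,d=grab('side','side1.png')
c=cv2.resize(im[120:270,220:420,::-1],None,fx=3,fy=3); cv2.imwrite('pics/c1.png',c)
```

```text
[512.93943602  21.50534597 151.30486525] [-0.05755537  0.02772739 -0.59203787]
turn [ 0.0007  0.0001 -0.0025] shift [-0.0005 -0.0025  0.0013] q7 -2.02 t 1.9
turn [ 0.0007  0.0001 -0.0025] shift [-0.0005 -0.0025  0.1143] q7 -2.02 t 1.9
```

View pics/c1.png

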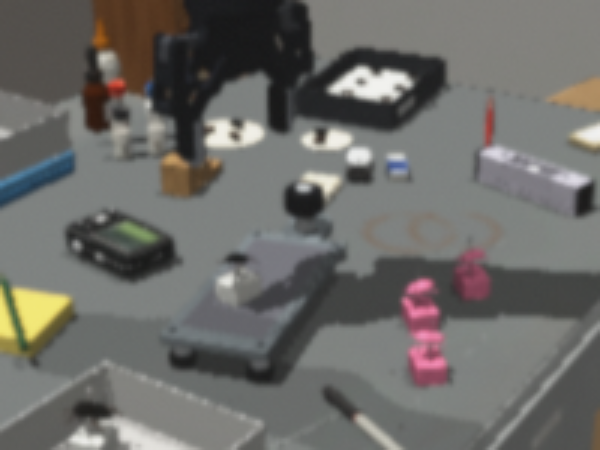

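The crop shows the gripper open above the plate, fingers at (185,140) and (283,110), with the specimen below at (235,280). I'll descend and close.

Emit:
{"op": "carry_out", "data": {"targets": [[0, 0, 0, -0.0005, -0.002, 0.04, 1], [0, 0, 0, -0.0005, -0.002, 0.07, 1], [0, 0, 0, -0.0005, -0.002, 0.09, 1], [0, 0, 0, -0.0005, -0.002, 0.105, 1], [0, 0, 0, -0.0005, -0.002, 0.114, 1], [0, 0, 0, -0.0005, -0.002, 0.114, 1], [0, 0, 0, -0.0005, -0.002, 0.114, -0.2], [0, 0, 0, -0.0005, -0.002, 0.114, -0.6], [0, 0, 0, -0.0005, -0.002, 0.114, -1], [0, 0, 0, -0.0005, -0.002, 0.114, -1], [0, 0, 0, -0.0005, -0.002, 0.114, -1], [0, 0, 0, -0.0005, -0.002, 0.114, -1], [0, 0, 0, -0.0005, -0.002, 0.114, -1], [0, 0, 0, -0.0005, -0.002, 0.114, -1]]}}

```text
time: 3.35
eef_pos: [513.7, 25.4, 38.2]
eef_rot: [[0.978, -0.208, 0.001], [-0.208, -0.978, -0.0], [0.001, -0.0, -1.0]]
contact_force: [-1.6, -0.5, 6.5]
opening: 28.5
finger_force: 59.5
```

Run:
```python
from h import *
go(428,270,130,87); go(428,270,10,87)
```

```text
turn [-1.00e-04 -1.10e-03 -1.57e-01] shift [-0.1346 -0.2215 -0.0919] q7 -2.08 t 3.35
turn [-1.00e-04 -1.10e-03 -1.57e-01] shift [-0.1347 -0.2215  0.0281] q7 -2.08 t 3.35
```

Emit:
{"op": "carry_out", "data": {"targets": [[0, 0, 0, 0, 0, -0.03, -1], [0, 0, 0, 0, 0, -0.06, -1], [0, 0, 0, 0, 0, -0.09, -1], [0, 0, -0.157, -0.02, -0.032, -0.092, -1], [0, 0, -0.157, -0.045, -0.074, -0.092, -1], [0, 0, -0.157, -0.067, -0.11, -0.092, -1], [0, 0, -0.157, -0.09, -0.148, -0.092, -1], [0, 0, -0.157, -0.112, -0.185, -0.092, -1], [0, 0, -0.157, -0.1346, -0.2215, -0.092, -1], [0, 0, -0.157, -0.1346, -0.2215, -0.092, -1], [0, 0, -0.157, -0.1346, -0.2215, -0.092, -1], [0, 0, -0.157, -0.1346, -0.2215, -0.06, -1], [0, 0, -0.157, -0.1346, -0.2215, -0.03, -1], [0, 0, -0.157, -0.1346, -0.2215, 0, -1], [0, 0, -0.157, -0.1346, -0.2215, 0.01, -1], [0, 0, -0.157, -0.1346, -0.2215, 0.02, -1], [0, 0, -0.157, -0.1346, -0.2215, 0.02, -1], [0, 0, -0.157, -0.1346, -0.2215, 0.02, -1]]}}

```text
time: 5.15
eef_pos: [428.4, 270.1, 18.2]
eef_rot: [[0.999, -0.053, 0.001], [-0.053, -0.999, 0.001], [0.001, -0.001, -1.0]]
contact_force: [0.1, 0.4, -0.5]
opening: 28.2
finger_force: 59.5
```

Run:
```python
from h import *
im,d=grab('side','side2.png'); print(robot.get_state()['eef_pos'])
c=cv2.resize(im[200:340,160:340,::-1],None,fx=4,fy=4); cv2.imwrite('pics/c2.png',c)
```

```text
[428.4482184  270.31892612  18.3459062 ]
```

View pics/c2.png

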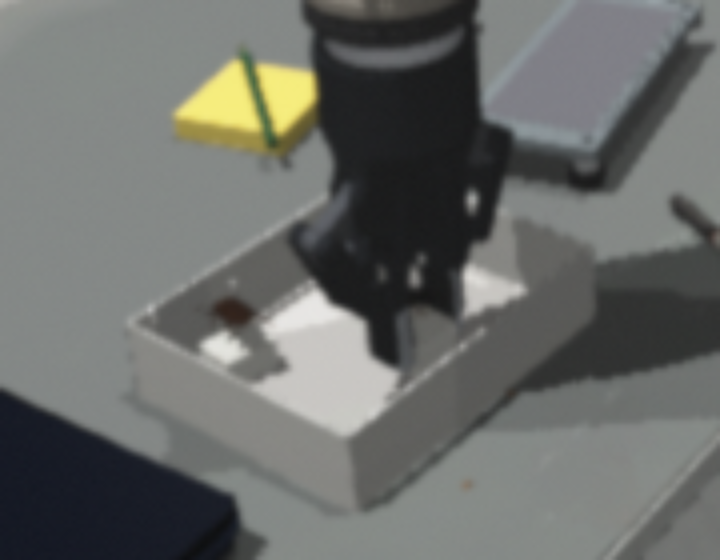

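The specimen is held inside the tray's empty half at (425,340); the other specimens are untouched. Next I'll lower it and check contact.

Emit:
{"op": "carry_out", "data": {"targets": [[0, 0, 0, 0, 0, 0.004, -1], [0, 0, 0, 0, 0, 0.008, -1], [0, 0, 0, 0, 0, 0.01, -1], [0, 0, 0, 0, 0, 0.0115, -1], [0, 0, 0, 0, 0, 0.0115, -1], [0, 0, 0, 0, 0, 0.0115, -1], [0, 0, 0, 0, 0, 0.0115, -1]]}}

```text
time: 5.9
eef_pos: [427.5, 269.9, 6.4]
eef_rot: [[0.999, -0.052, 0.0], [-0.052, -0.999, -0.0], [0.0, 0.0, -1.0]]
contact_force: [-2.4, -1.5, 10.8]
opening: 28.2
finger_force: 60.6
```

Emit:
{"op": "carry_out", "data": {"targets": [[0, 0, 0, 0, 0, -0.001, -0.2], [0, 0, 0, 0, 0, -0.001, 0], [0, 0, 0, 0, 0, -0.001, 0.3], [0, 0, 0, 0, 0, -0.001, 0.6], [0, 0, 0, 0, 0, -0.001, 0.6], [0, 0, 0, 0, 0, -0.001, 0.6], [0, 0, 0, 0, 0, -0.03, 0.6], [0, 0, 0, 0, 0, -0.06, 0.6], [0, 0, 0, 0, 0, -0.1, 0.6], [0, 0, 0, 0, 0, -0.14, 0.6], [0, 0, 0, 0, 0, -0.14, 0.6]]}}

```text
time: 7.0
eef_pos: [430.4, 272.2, 150.9]
eef_rot: [[0.999, -0.052, 0.008], [-0.052, -0.999, 0.005], [0.008, -0.006, -1.0]]
contact_force: [0.3, 0.1, 0.2]
opening: 68.2
finger_force: 0.0
```

Run:
```python
from h import *
A,d=grab('top','top3.png')
im,_=grab('side','side3.png'); 
c=cv2.resize(im[230:330,180:320,::-1],None,fx=4,fy=4); cv2.imwrite('pics/c3.png',c)
C=cloud('top',d); m=np.zeros((400,640),bool); m[185:240,412:448]=1; m&=(C[...,2]>20)&(C[...,2]<50)
p=C[m];q=cv2.minAreaRect(p[:,:2].astype(np.float32));print(q,p.mean(0))
# light level body contour via ray at z=32
for n,w in(('top',(185,240,412,448)),):
    g=cv2.cvtColor(A,cv2.COLOR_RGB2HSV)[w[0]:w[1],w[2]:w[3]]; 
    mm=(g[...,2]>175).astype(np.uint8); mm=cv2.morphologyEx(mm,cv2.MORPH_CLOSE,np.ones((5,5))); 
    v=np.argwhere(mm)[:,::-1]+[w[2],w[0]]; X=ray(n,v,32); print(len(X),cv2.minAreaRect(X[:,:2].astype(np.float32)))
for n in ((420,-357,32),(420,-357,150)): pass
go(420,-357,150,75)
```

```text
((420.4806213378906, -356.4674072265625), (27.9505558013916, 132.54830932617188), 74.88013458251953) [ 420.026128   -355.97224329   30.05587268]
157 ((421.0627136230469, -356.8515319824219), (25.169485092163086, 121.40079498291016), 75.41829681396484)
turn [-0.0014 -0.0018  0.2093] shift [ 0.0248  0.6267 -0.0041] q7 -2.44 t 7.1
```

View pics/c3.png

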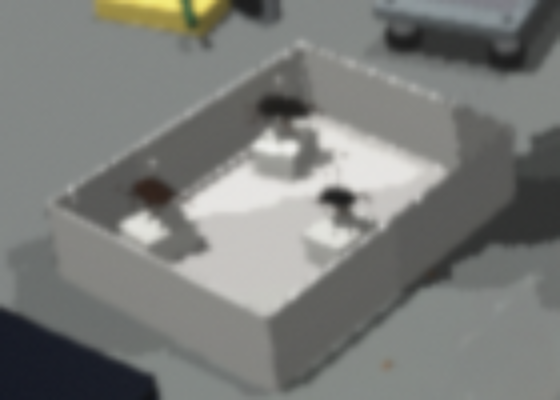

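The crop shows the specimen upright on the tray floor at (335,220) and the other two undisturbed at (145,215) and (280,130). Now the level.

Run:
```python
from h import *
go(540,-20,150,75);go(421,-357,150,75.2); go(421,-357,60,75.2)
```

```text
turn [-0.0014 -0.0018  0.2093] shift [ 0.127   0.2839 -0.0035] q7 -2.44 t 7.1
turn [-0.0014 -0.0018  0.2058] shift [ 0.0258  0.6267 -0.0041] q7 -2.44 t 7.1
turn [-0.0014 -0.0018  0.2058] shift [0.0256 0.6268 0.0859] q7 -2.44 t 7.1
```

Emit:
{"op": "carry_out", "data": {"targets": [[0, 0, 0, 0.018, 0.04, 0, 1], [0, 0, 0.1, 0.036, 0.08, 0, 1], [0, 0, 0.206, 0.055, 0.122, 0, 1], [0, 0, 0.206, 0.073, 0.163, 0, 1], [0, 0, 0.206, 0.091, 0.203, 0, 1], [0, 0, 0.206, 0.11, 0.244, 0, 1], [0, 0, 0.206, 0.127, 0.284, 0, 1], [0, 0, 0.206, 0.115, 0.328, 0, 1], [0, 0, 0.206, 0.103, 0.37, 0, 1], [0, 0, 0.206, 0.09, 0.413, 0, 1], [0, 0, 0.206, 0.077, 0.456, 0, 1], [0, 0, 0.206, 0.064, 0.5, 0, 1], [0, 0, 0.206, 0.05, 0.542, 0, 1], [0, 0, 0.206, 0.037, 0.585, 0, 1], [0, 0, 0.206, 0.026, 0.627, 0, 1], [0, 0, 0.206, 0.026, 0.627, 0, 1], [0, 0, 0.206, 0.026, 0.627, 0, 1], [0, 0, 0.206, 0.026, 0.627, 0.04, 1], [0, 0, 0.206, 0.026, 0.627, 0.085, 1], [0, 0, 0.206, 0.026, 0.627, 0.085, 1]]}}

```text
time: 9.1
eef_pos: [417.6, -352.6, 55.1]
eef_rot: [[0.968, -0.252, -0.01], [-0.252, -0.968, 0.008], [-0.011, -0.005, -1.0]]
contact_force: [-1.0, 0.3, -0.5]
opening: 85.2
finger_force: 0.0
```

Run:
```python
from h import *
go(421,-357,9,75.2)
```

```text
turn [-0.005   0.0113  0.0032] shift [0.0049 0.0036 0.0461] q7 -1.26 t 9.1
```

Emit:
{"op": "carry_out", "data": {"targets": [[0, 0, 0, 0, 0, 0, 1], [0, 0, 0, 0, 0, 0, 1], [0, 0, 0, 0, 0, 0, 1], [0, 0, 0, 0, 0, 0, 1]]}}

```text
time: 9.5
eef_pos: [421.8, -358.1, 62.5]
eef_rot: [[0.967, -0.255, 0.002], [-0.255, -0.967, -0.002], [0.003, 0.001, -1.0]]
contact_force: [0.8, -0.8, 0.2]
opening: 85.3
finger_force: 0.0
```

Run:
```python
from h import *
go(421,-357,9,75.2)
```

```text
turn [ 0.001  -0.0028  0.0002] shift [-0.0012 -0.0009  0.0535] q7 -1.26 t 9.5
```

Emit:
{"op": "carry_out", "data": {"targets": [[0, 0, 0, -0.001, 0, 0.02, 1], [0, 0, 0, -0.001, 0, 0.035, 1], [0, 0, 0, -0.001, 0, 0.045, 1], [0, 0, 0, -0.001, 0, 0.053, 1], [0, 0, 0, -0.001, 0, 0.053, 1], [0, 0, 0, -0.001, 0, 0.053, 1], [0, 0, 0, -0.001, 0, 0.053, -0.2], [0, 0, 0, -0.001, 0, 0.053, -0.6], [0, 0, 0, -0.001, 0, 0.053, -1], [0, 0, 0, -0.001, 0, 0.053, -1], [0, 0, 0, -0.001, 0, 0.053, -1], [0, 0, 0, -0.001, 0, 0.053, -1], [0, 0, 0, -0.001, 0, 0.053, -1]]}}

```text
time: 10.8
eef_pos: [420.2, -357.5, 8.2]
eef_rot: [[0.967, -0.255, 0.001], [-0.255, -0.967, -0.0], [0.001, 0.0, -1.0]]
contact_force: [-0.9, -0.1, 5.8]
opening: 24.9
finger_force: 60.9
```

Run:
```python
from h import *
y=np.array([-.223,.975]); c=np.array([512.3,-1.4]); t=c+y*12; print(t)
go(421,-357,110,75.2); go(t[0],t[1],110,13-180); go(t[0],t[1],60,13-180)
```

```text
[509.624  10.3  ]
turn [ 0.0003 -0.0007  0.0001] shift [ 0.0007 -0.0007 -0.1018] q7 -1.26 t 10.8
turn [-1.0000e-04 -8.0000e-04  1.0856e+00] shift [-0.0074 -0.3784 -0.1019] q7 -1.26 t 10.8
turn [-1.0000e-04 -8.0000e-04  1.0856e+00] shift [-0.0074 -0.3784 -0.0519] q7 -1.26 t 10.8
```

Emit:
{"op": "carry_out", "data": {"targets": [[0, 0, 0, 0, 0, -0.03, -1], [0, 0, 0, 0, 0, -0.065, -1], [0, 0, 0, 0, 0, -0.1, -1], [0, 0, -0.14, -0.001, -0.026, -0.1, -1], [0, 0, -0.28, -0.002, -0.052, -0.1, -1], [0, 0, -0.41, -0.003, -0.078, -0.1, -1], [0, 0, -0.55, -0.004, -0.104, -0.1, -1], [0, 0, -0.69, -0.004, -0.13, -0.1, -1], [0, 0, -0.82, -0.005, -0.156, -0.1, -1], [0, 0, -0.96, -0.006, -0.182, -0.1, -1], [0, 0, -1.1, -0.007, -0.208, -0.1, -1], [0, 0, -1.23, -0.008, -0.234, -0.1, -1], [0, 0, -1.37, -0.009, -0.26, -0.1, -1], [0, 0, -1.51, -0.01, -0.286, -0.1, -1], [0, 0, -1.64, -0.01, -0.312, -0.1, -1], [0, 0, -1.78, -0.011, -0.338, -0.1, -1], [0, 0, -1.92, -0.012, -0.364, -0.1, -1], [0, 0, -2.056, -0.013, -0.39, -0.1, -1], [0, 0, -2.056, -0.013, -0.39, -0.1, -1], [0, 0, -2.056, -0.013, -0.39, -0.1, -1]]}}

```text
time: 12.8
eef_pos: [506.3, 23.3, 107.2]
eef_rot: [[-0.225, 0.974, -0.001], [0.974, 0.225, -0.0], [0.0, -0.001, -1.0]]
contact_force: [-0.4, -0.6, -2.8]
opening: 24.9
finger_force: 59.9
```

Emit:
{"op": "carry_out", "data": {"targets": [[0, 0, 0, 0, 0, 0, -1], [0, 0, 0, 0, 0, 0, -1], [0, 0, 0, 0, 0, 0, -1], [0, 0, 0, 0, 0, 0, -1]]}}

```text
time: 13.2
eef_pos: [506.8, 22.6, 107.8]
eef_rot: [[-0.224, 0.975, -0.0], [0.975, 0.224, -0.0], [-0.0, -0.0, -1.0]]
contact_force: [0.2, 1.3, -2.2]
opening: 24.9
finger_force: 59.9
```

Run:
```python
from h import *
go(507,23,55,13)
im,_=grab('side','side4.png')
c=cv2.resize(im[110:270,230:430,::-1],None,fx=3.5,fy=3.5); cv2.imwrite('pics/c4.png',c)
```

```text
turn [-0.0001  0.0003 -0.001 ] shift [0.0004 0.0003 0.0528] q7 -0.26 t 13.2
```

View pics/c4.png

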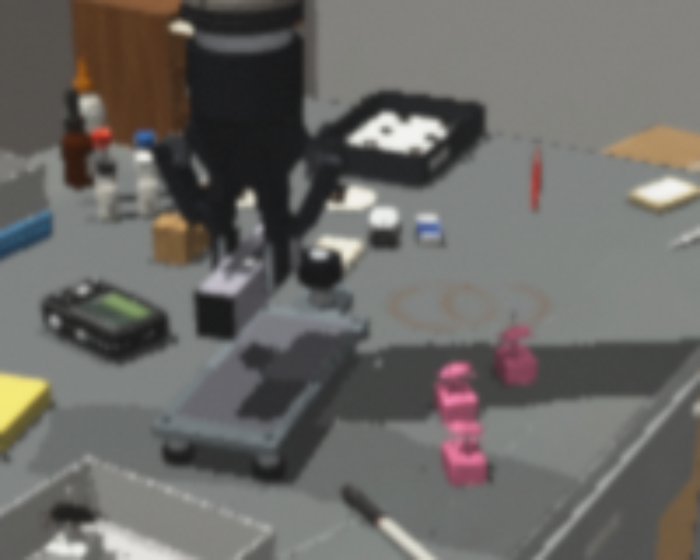

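The level is held horizontal above the plate at about (230,295) and parallel to it. I'll lower it.

Emit:
{"op": "carry_out", "data": {"targets": [[0, 0, 0, 0, 0, 0.03, -1], [0, 0, 0, 0, 0, 0.05, -1], [0, 0, 0, 0, 0, 0.058, -1], [0, 0, 0, 0, 0, 0.062, -1], [0, 0, 0, 0, 0, 0.065, -1], [0, 0, 0, 0, 0, 0.066, -1], [0, 0, 0, 0, 0, 0.067, -1], [0, 0, 0, 0, 0, 0.067, -1], [0, 0, 0, 0, 0, 0.067, -1]]}}

```text
time: 14.15
eef_pos: [507.5, 23.1, 41.9]
eef_rot: [[-0.225, 0.974, 0.001], [0.974, 0.225, -0.0], [-0.001, 0.001, -1.0]]
contact_force: [-1.5, -1.7, 5.8]
opening: 24.8
finger_force: 61.0
```

Emit:
{"op": "carry_out", "data": {"targets": [[0, 0, 0, 0, 0, 0.001, -1], [0, 0, 0, 0, 0, 0.002, -1], [0, 0, 0, 0, 0, 0.003, -1], [0, 0, 0, 0, 0, 0.003, -1], [0, 0, 0, 0, 0, 0.003, -1], [0, 0, 0, 0, 0, 0.003, -1]]}}

```text
time: 14.75
eef_pos: [507.6, 23.1, 41.7]
eef_rot: [[-0.225, 0.974, 0.002], [0.974, 0.225, -0.003], [-0.003, 0.001, -1.0]]
contact_force: [-14.6, -2.9, 44.0]
opening: 25.1
finger_force: 66.0
```

Emit:
{"op": "carry_out", "data": {"targets": [[0, 0, 0, 0, 0, -0.002, -1], [0, 0, 0, 0, 0, -0.003, -1], [0, 0, 0, 0, 0, -0.003, -0.3], [0, 0, 0, 0, 0, -0.003, 0.2], [0, 0, 0, 0, 0, -0.003, 0.5], [0, 0, 0, 0, 0, -0.003, 0.5], [0, 0, 0, 0, 0, -0.003, 0.5], [0, 0, 0, 0, 0, -0.03, 0.5], [0, 0, 0, 0, 0, -0.06, 0.5], [0, 0, 0, 0, 0, -0.095, 0.5], [0, 0, 0, 0, 0, -0.095, 0.5]]}}

```text
time: 15.85
eef_pos: [509.8, 23.8, 136.8]
eef_rot: [[-0.225, 0.974, 0.007], [0.974, 0.225, 0.0], [-0.001, 0.007, -1.0]]
contact_force: [0.1, -1.1, -0.5]
opening: 64.0
finger_force: 0.0
```

Run:
```python
from h import *
im,d=grab('top','top5.png'); s,_=grab('side','side5.png')
a=cv2.resize(im[150:215,280:372,::-1],None,fx=6,fy=6,interpolation=cv2.INTER_CUBIC)
K=s[160:260,260:352,::-1]; b=cv2.resize(K,(552,200))
cv2.imwrite('pics/c5.png',np.vstack([a,b]))
go(538,-113.5,130,13); 
s,m=0,0
C=cloud('top',d); m=np.zeros((400,640),bool); m[160:190,340:372]=1; p=C[m&(C[...,2]>66)&(C[...,2]<85)]; print(len(p),p.mean(0),cv2.minEnclosingCircle(p[:,:2].astype(np.float32)))
```

```text
turn [ 0.0016  0.0007 -0.0003] shift [-0.1399 -0.0008  0.0034] q7 -0.23 t 15.95
16 [ 545.39428666 -124.05342056   73.44813021] ((544.3011474609375, -122.73541259765625), 12.523555755615234)
```

View pics/c5.png

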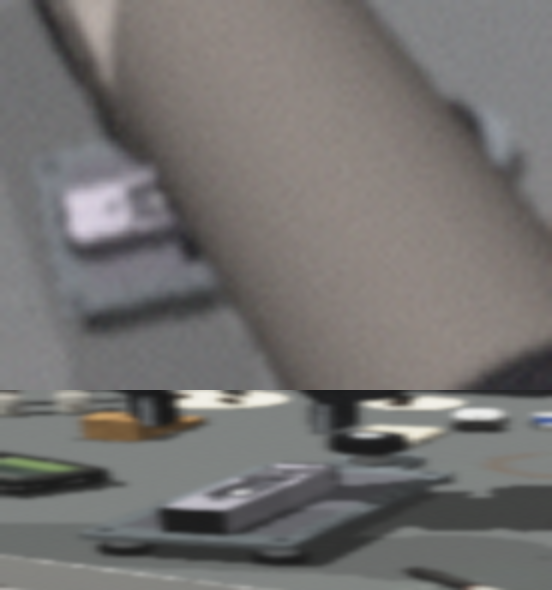

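The level lies along the plate with its window up. The forearm hides the middle of it in the top view, and the side view shows the window at (250,485). Next I'll move to the knob.

Emit:
{"op": "carry_out", "data": {"targets": [[0, 0, 0, -0.045, 0, 0, 1], [0, 0, 0, -0.09, 0, 0, 1], [0, 0, 0, -0.139, 0, 0, 1], [0, 0, 0, -0.139, 0, 0, 1], [0, 0, 0, -0.139, 0, 0, 1], [0, 0, 0, -0.139, 0, 0, 1], [0, 0, 0, -0.139, 0, 0, 1]]}}

```text
time: 16.65
eef_pos: [537.7, -110.6, 132.3]
eef_rot: [[-0.228, 0.974, -0.001], [0.974, 0.228, 0.001], [0.001, -0.001, -1.0]]
contact_force: [0.6, 0.7, -0.5]
opening: 85.6
finger_force: 0.0
```

Run:
```python
from h import *
go(537.5,-113.6,45,13)
```

```text
turn [-0.0008 -0.0009  0.0027] shift [-0.003  -0.0009  0.0873] q7 0.04 t 16.65
```

Emit:
{"op": "carry_out", "data": {"targets": [[0, 0, 0, -0.003, -0.001, 0.04, 1], [0, 0, 0, -0.003, -0.001, 0.065, 1], [0, 0, 0, -0.003, -0.001, 0.08, 1], [0, 0, 0, -0.003, -0.001, 0.087, 1], [0, 0, 0, -0.003, -0.001, 0.087, 1], [0, 0, 0, -0.003, -0.001, 0.087, 0.2], [0, 0, 0, -0.003, -0.001, 0.087, -0.2], [0, 0, 0, -0.003, -0.001, 0.087, -0.5], [0, 0, 0, -0.003, -0.001, 0.087, -1], [0, 0, 0, -0.003, -0.001, 0.087, -1], [0, 0, 0, -0.003, -0.001, 0.087, -1], [0, 0, 0, -0.003, -0.001, 0.087, -1]]}}

```text
time: 17.85
eef_pos: [539.2, -115.4, 47.1]
eef_rot: [[-0.225, 0.974, 0.003], [0.974, 0.225, -0.0], [-0.001, 0.003, -1.0]]
contact_force: [0.2, 0.6, 4.8]
opening: 34.2
finger_force: 59.2
```

Run:
```python
from h import *
s=robot.get_state(); print(s['qpos'],s['torque'])
for i in range(4): grab('side',f'side6_{i}.png'); grab('top',f'top6_{i}.png')
def avg(n): return np.mean([np.load(f'pics/{n}6_{i}.png.npz')['im'] for i in range(4)],0).astype(np.uint8)
S=avg('side');T=avg('top')
# top face corners of the level, nominal
c=np.array([507.,23.]);y=np.array([-.224,.975]);x=np.array([.975,.224])
for n in('side','top'): print(n,proj(n,[[*(c+a*y),66.] for a in(-65,-10,0,10,65)]).round(1).tolist())
a=cv2.resize(S[185:235,280:340,::-1],None,fx=9,fy=9,interpolation=cv2.INTER_CUBIC)
cv2.imwrite('pics/c6.png',a)
b=cv2.resize(T[150:215,280:372,::-1],None,fx=6,fy=6,interpolation=cv2.INTER_CUBIC); cv2.imwrite('pics/c6t.png',b)
```

```text
[ 0.49372825  0.57395408 -0.50693726  1.96574282  0.42023126  0.70294771
 -0.04360723] [ 0.10543223 -0.03715894  0.00017983]
side [[311.7, 196.2], [303.7, 205.5], [302.2, 207.3], [300.6, 209.1], [291.7, 219.5]]
top [[331.0, 177.3], [313.7, 181.0], [310.6, 181.7], [307.4, 182.4], [290.0, 186.2]]
```

View pics/c6.png

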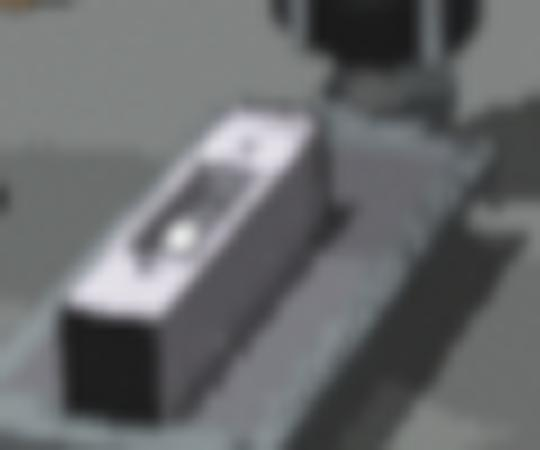

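The bubble is bright at crop (180,235), while the window is centred at about (197,212). It sits towards the pivot end, so the knob end is low as described. I'll turn clockwise 2.1 rad.

Emit:
{"op": "carry_out", "data": {"targets": [[0, 0, 0.13, 0, 0, 0, -1], [0, 0, 0.27, 0, 0, 0, -1], [0, 0, 0.41, 0, 0, 0, -1], [0, 0, 0.55, 0, 0, 0, -1], [0, 0, 0.69, 0, 0, 0, -1], [0, 0, 0.83, 0, 0, 0, -1], [0, 0, 0.97, 0, 0, -0.0005, -1], [0, 0, 1.11, 0, 0, -0.0005, -1], [0, 0, 1.25, 0, 0, -0.0005, -1], [0, 0, 1.39, 0, 0, -0.001, -1], [0, 0, 1.53, 0, 0, -0.001, -1], [0, 0, 1.67, 0, 0, -0.001, -1], [0, 0, 1.81, 0, 0, -0.001, -1], [0, 0, 1.95, 0, 0, -0.001, -1], [0, 0, 2.1, 0, 0, -0.001, -1], [0, 0, 2.1, 0, 0, -0.001, -1], [0, 0, 2.1, 0, 0, -0.001, -1]]}}

```text
time: 19.95
eef_pos: [535.7, -111.5, 47.9]
eef_rot: [[0.955, -0.295, -0.005], [-0.295, -0.955, 0.004], [-0.006, -0.002, -1.0]]
contact_force: [-10.5, 9.6, 19.4]
opening: 34.6
finger_force: 60.7
```

Emit:
{"op": "carry_out", "data": {"targets": [[0, 0, 0, 0, 0, 0, -1], [0, 0, 0, 0, 0, 0, -1], [0, 0, 0, 0, 0, 0, -1], [0, 0, 0, 0, 0, 0, -1], [0, 0, 0, 0, 0, 0, -1], [0, 0, 0, 0, 0, 0, -1], [0, 0, 0, 0, 0, 0, -1], [0, 0, 0, 0, 0, 0, -1], [0, 0, 0, 0, 0, 0, -1], [0, 0, 0, 0, 0, 0, -1], [0, 0, 0, 0, 0, 0, -1], [0, 0, 0, 0, 0, 0, -1], [0, 0, 0, 0, 0, 0, -1], [0, 0, 0, 0, 0, 0, -1], [0, 0, 0, 0, 0, 0, -1], [0, 0, 0, 0, 0, 0, -1], [0, 0, 0, 0, 0, 0, -1], [0, 0, 0, 0, 0, 0, -1], [0, 0, 0, 0, 0, 0, -1], [0, 0, 0, 0, 0, 0, -1]]}}

```text
time: 21.95
eef_pos: [535.7, -111.5, 47.9]
eef_rot: [[0.955, -0.295, -0.005], [-0.295, -0.955, 0.004], [-0.006, -0.003, -1.0]]
contact_force: [-12.2, 10.0, 20.0]
opening: 33.9
finger_force: 60.7
```

```bash
cat > bub.py <<'E'
from h import *
import sys
k=sys.argv[1]
if k!='6':
    for i in range(4): grab('side',f'side{k}_{i}.png')
S=np.mean([np.load(f'pics/side{k}_{i}.png.npz')['im'] for i in range(4)],0).astype(np.float32)
g=S.mean(2); 
cv2.imwrite(f'pics/c{k}.png',cv2.resize(S[185:235,280:340,::-1],None,fx=12,fy=12,interpolation=cv2.INTER_CUBIC))
# grey profile along the level's top centreline (every 2 mm, + = away from knob) at z=66, several x offsets
c=np.array([507.,23.]);y=np.array([-.224,.975]);x=np.array([.975,.224]); A=np.arange(-70,72,3)
for o in(-6,-3,0,3,6):
    q=proj('side',[[*(c+a*y+o*x),66.] for a in A]).astype(np.float32)
    print(o,' '.join(f'{int(v):d}' for v in cv2.remap(g,q[:,:1],q[:,1:],cv2.INTER_CUBIC).ravel()))
E
python3 bub.py 6; python3 bub.py 7; python3 -c "
from h import *
s=robot.get_state();print(s['time'],s['eef_pos'],s['eef_rot'],s['contact_force'],s['finger_force'],s['qpos'])"
```

```text
-6 109 107 112 129 151 173 185 201 213 223 227 226 228 223 216 197 169 150 140 135 131 130 126 121 123 128 134 137 143 156 171 175 175 173 185 205 217 221 222 225 226 226 217 200 154 104 57 33
-3 116 116 120 129 147 169 189 205 216 222 224 219 217 213 199 177 152 133 124 123 120 115 108 109 115 121 127 145 172 204 216 215 196 180 185 195 203 202 209 222 225 226 220 204 167 118 65 39
0 120 115 115 122 145 170 195 205 215 214 207 195 190 193 187 170 145 133 125 122 114 108 103 105 109 119 134 167 196 221 220 198 171 155 160 160 167 178 202 219 225 225 225 208 181 124 70 42
3 121 114 116 127 151 172 198 210 216 208 197 194 199 204 189 166 143 131 118 109 99 94 90 92 95 106 121 142 157 163 146 128 111 113 124 140 167 197 219 225 226 226 225 207 177 122 73 38
6 124 117 118 128 150 176 201 215 218 217 216 219 219 213 196 172 144 123 104 98 91 90 88 89 89 91 95 99 100 98 89 89 92 109 140 177 211 224 227 228 227 228 222 208 172 114 63 32
-6 110 110 121 137 158 181 189 192 192 192 194 193 195 193 186 169 148 131 120 115 111 107 102 97 100 113 130 147 154 147 133 126 133 153 182 205 218 221 22
[... 630 characters left out ...]
 191 188 183 182 186 188 186 174 155 133 117 100 89 80 77 81 86 96 100 96 91 80 82 85 89 96 109 138 177 211 224 227 227 227 227 222 208 175 123 71 35
22.15 [ 535.69705348 -111.52047294   47.87692445] [[ 0.95541717 -0.29522049 -0.0047853 ]
 [-0.29520101 -0.95542513  0.00437916]
 [-0.00586482 -0.0027713  -0.99997896]] [-10.51794141  11.21435478  19.90634229] 60.69940756307915 [ 0.07851548  0.51848257  0.01911332  1.99781089 -0.02268452  0.63068043
 -1.75697751][ WARN:0@0.592] global loadsave.cpp:1063 imwrite_ Unsupported depth image for selected encoder is fallbacked to CV_8U.
[ WARN:0@7.443] global loadsave.cpp:1063 imwrite_ Unsupported depth image for selected encoder is fallbacked to CV_8U.
```

View pics/c7.png

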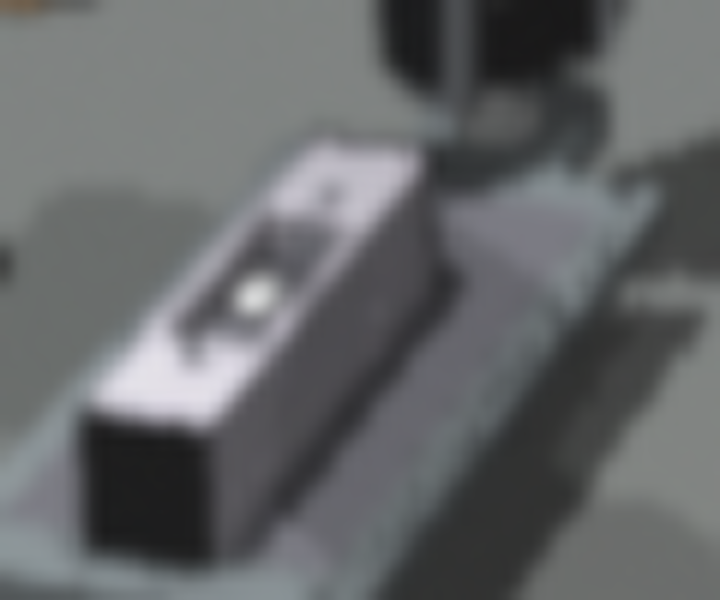

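The bubble has moved towards the middle, now at crop (255,295). The side view has parallax along the level, so I'll check whether the top camera sees the window.

```bash
cat > tb.py <<'E'
from h import *
import sys
k=sys.argv[1]
T=np.mean([grab('top',f'top{k}_{i}.png')[0] for i in range(4)],0).astype(np.float32); g=T.mean(2)
cv2.imwrite(f'pics/t{k}.png',cv2.resize(T[160:205,280:350,::-1].astype(np.uint8),None,fx=10,fy=10,interpolation=cv2.INTER_CUBIC))
c=np.array([507.,23.]);y=np.array([-.224,.975]);x=np.array([.975,.224]); A=np.arange(-70,72,3)
for o in(-18,-15,-12,-9,-6,-3,0,3,6,9,12,15):
    q=proj('top',[[*(c+a*y+o*x),66.] for a in A]).astype(np.float32)
    print(o,' '.join(f'{int(v):d}' for v in cv2.remap(g,q[:,:1],q[:,1:],cv2.INTER_CUBIC).ravel()))
E
python3 tb.py 7
```

```text
-18 98 75 59 56 59 64 67 71 70 68 67 68 69 68 69 71 72 73 71 70 70 71 71 68 68 70 73 72 72 72 74 75 75 72 74 79 84 84 84 84 85 87 84 83 91 116 137 142
-15 100 76 60 67 81 90 93 97 98 98 96 99 102 100 94 93 96 99 99 96 96 97 96 95 92 96 101 102 102 100 104 108 107 106 106 114 122 121 117 118 123 127 121 105 93 105 129 139
-12 100 75 71 102 133 143 141 145 150 152 148 151 153 147 131 118 121 129 129 123 118 120 125 124 118 118 127 135 135 131 131 139 144 145 153 169 177 180 177 177 182 185 181 158 123 109 125 134
-9 96 74 85 133 172 184 183 183 189 192 191 188 189 178 151 127 121 128 130 124 117 117 124 128 124 122 126 133 138 135 135 139 149 163 187 209 216 219 220 222 222 222 220 203 161 126 125 133
-6 92 74 95 148 186 200 200 200 204 205 201 199 200 185 149 116 109 111 111 107 101 103 112 124 132 131 120 119 123 124 123 125 136 164 201 222 226 229 231 231 231 231 232 223 182 134 126 135
-3 92 76 95 146 184 200 204 204 206 202 190 186 189 178 144 114 106 106 104 101 96 102 120 146 164 163 146 127 122 123 124 125 133 162 199 218 215 218 227 231 233 234 233 225 183 133 127 137
0 100 80
[... 447 characters left out ...]
 99 93 91 98 114 129 139 139 129 117 109 108 110 114 120 145 190 215 222 226 230 233 234 234 232 218 176 133 128 137
9 117 110 115 149 184 200 203 205 206 204 201 201 201 187 155 127 119 120 120 116 112 118 132 140 143 141 139 139 137 133 130 133 141 165 201 223 228 229 228 229 231 231 228 215 178 138 131 138
12 117 111 114 141 171 181 181 185 189 189 185 186 188 182 165 147 141 144 148 144 139 146 161 170 167 163 164 168 169 165 160 159 166 180 197 207 211 213 212 208 208 210 210 199 169 142 138 141
15 117 113 113 126 145 149 149 152 156 158 155 153 157 158 153 146 142 143 145 145 144 149 158 167 169 165 165 166 169 167 165 163 165 170 174 173 176 179 176 173 172 174 177 172 158 147 145 145
```

View pics/t7.png

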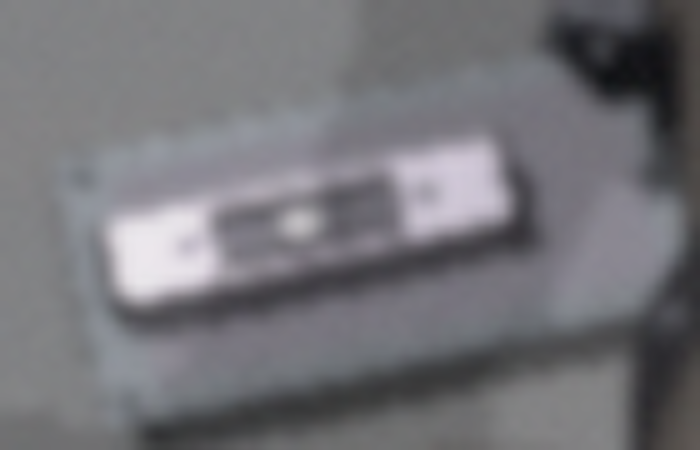

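Top view: bubble at (300,222); the window spans about x 212–400, so its centre is about (308,215). That puts the bubble roughly 2.8 mm towards the pivot end. I'll turn about 0.65 rad more clockwise, and ease the side and upward load on the grip.

Emit:
{"op": "carry_out", "data": {"targets": [[0, 0, 0.13, 0, 0, -0.0004, -1], [0, 0, 0.27, -0.0005, 0, -0.0008, -1], [0, 0, 0.41, -0.0008, -0.0003, -0.001, -1], [0, 0, 0.55, -0.001, -0.0005, -0.0013, -1], [0, 0, 0.65, -0.001, -0.0005, -0.0015, -1], [0, 0, 0.65, -0.001, -0.0005, -0.0015, -1], [0, 0, 0.65, -0.001, -0.0005, -0.0015, -1], [0, 0, 0.65, -0.001, -0.0005, -0.0015, -1], [0, 0, 0.65, -0.001, -0.0005, -0.0015, -1], [0, 0, 0.65, -0.001, -0.0005, -0.0015, -1], [0, 0, 0.65, -0.001, -0.0005, -0.0015, -1], [0, 0, 0.65, -0.001, -0.0005, -0.0015, -1], [0, 0, 0.65, -0.001, -0.0005, -0.0015, -1], [0, 0, 0.65, -0.001, -0.0005, -0.0015, -1], [0, 0, 0.65, -0.001, -0.0005, -0.0015, -1], [0, 0, 0.65, -0.001, -0.0005, -0.0015, -1], [0, 0, 0.65, -0.001, -0.0005, -0.0015, -1], [0, 0, 0.65, -0.001, -0.0005, -0.0015, -1], [0, 0, 0.65, -0.001, -0.0005, -0.0015, -1], [0, 0, 0.65, -0.001, -0.0005, -0.0015, -1]]}}

```text
time: 24.35
eef_pos: [536.7, -109.9, 48.4]
eef_rot: [[0.583, -0.813, -0.002], [-0.813, -0.583, 0.005], [-0.005, -0.002, -1.0]]
contact_force: [-2.1, 10.2, 3.4]
opening: 33.9
finger_force: 59.6
```

Emit:
{"op": "carry_out", "data": {"targets": [[0, 0, 0, 0, 0, 0, -1], [0, 0, 0, 0, 0, 0, -1], [0, 0, 0, 0, 0, 0, -1], [0, 0, 0, 0, 0, 0, -1], [0, 0, 0, 0, 0, 0, -1], [0, 0, 0, 0, 0, 0, -1], [0, 0, 0, 0, 0, 0, -1], [0, 0, 0, 0, 0, 0, -1], [0, 0, 0, 0, 0, 0, -1], [0, 0, 0, 0, 0, 0, -1], [0, 0, 0, 0, 0, 0, -1], [0, 0, 0, 0, 0, 0, -1], [0, 0, 0, 0, 0, 0, -1], [0, 0, 0, 0, 0, 0, -1], [0, 0, 0, 0, 0, 0, -1]]}}

```text
time: 25.85
eef_pos: [536.7, -109.9, 48.4]
eef_rot: [[0.583, -0.813, -0.002], [-0.813, -0.583, 0.005], [-0.005, -0.002, -1.0]]
contact_force: [-1.5, 10.2, 4.0]
opening: 34.3
finger_force: 59.6
```

```bash
python3 tb.py 8 | sed -n 5,10p; python3 bub.py 8 2>/dev/null| sed -n 3p
```

```text
-6 57 60 95 151 189 202 201 201 205 206 200 199 200 187 150 117 108 111 111 107 104 108 123 132 130 119 108 107 108 108 107 108 117 144 179 197 201 206 211 215 219 224 228 223 185 136 126 135
-3 73 68 97 148 186 202 203 206 206 203 191 186 189 177 143 113 105 105 104 101 103 121 145 162 160 140 116 103 102 105 107 107 113 140 175 191 191 199 214 222 226 230 231 225 184 135 128 139
0 94 80 93 140 180 201 205 206 204 199 179 169 175 171 142 117 109 109 107 102 106 134 169 187 180 155 124 106 104 108 110 110 113 133 169 185 184 197 218 228 231 233 232 219 176 131 129 140
3 107 91 98 140 182 202 206 207 206 198 182 172 179 177 147 118 105 102 101 97 100 125 159 173 164 141 115 98 97 102 104 105 107 131 174 198 203 211 225 231 233 234 232 216 172 129 128 139
6 114 103 109 149 186 203 208 209 209 204 196 193 195 187 153 117 102 100 98 92 92 108 130 138 132 117 104 97 96 96 98 103 110 142 190 217 225 227 230 232 234 234 232 217 175 132 128 138
9 117 110 115 148 183 199 204 205 206 204 202 202 203 191 161 129 118 120 120 116 113 117 127 129 128 121 119 121 121 118 119 124 137 166 202 224 229 229 228 229 230 230 228 217 179 136 129 141
0 116 115 123 137 159 176 188 190 190 181 168 154 148 151 147 136 119 110 103 103 101 103 121 156 183 196 189 161 122 94 87 94 107 123 138 134 139 158 191 216 224 224 224 209 182 124 69 40
```

The bubble profile peaks at index 23.34 and the level's centre is at 23.5, so it is within about 0.5 mm of centre and settled. The grip holds at 59 N. Handing in.

```bash
python3 -c "
from cell import robot
print(robot.finish_job())"
```

```text
the job is handed in; nothing more can be done
None
```

The job is handed in, with no verdict returned: the specimen stands in the tray beside the other two, the level was pressed onto the plate and released, the bubble is about 0.5 mm off centre by the top camera, and the gripper still holds the knob at about 59 N.

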